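# Load the blade-honing unit and lock its clamp

### The job

Load the blade-honing unit: set every orange blade cassette on the table upright and fully down into an empty gap of the magazine (any gap, one per gap) without shifting the grey cassettes beside it, and slide the loose clamp lever fully down onto the splined shaft, its arm pointing the same way as the shaft's wide orange tooth, with the shaft still at its free stop. When all of them are in place, swing the lever over to the locked stop at the red mark (counter-clockwise from above), leave it there on the shaft, and leave the other things on the table where they are.

Things in the scene. Friction and masses are not known exactly. Their poses are not given: they have to be found in the camera images.
- unit: Fixed honing unit, origin on the table. Base plate 110 x 400 x 8 mm (x, y, z). Magazine tray centred at y = +75 mm, 239 mm long in y: floor z = 8, front and back walls to z = 26 (78 mm apart inside), end walls to z = 42; four grey cassettes stand in it, three gaps between. Clamp housing 96 x 96 mm at y = -135 mm, top z = 30, carries the upright splined shaft; white mark free, red mark locked.
- gap1 (a point): Middle of magazine gap 1, on the tray floor 8 mm above the table; axes as unit. The gap is 37 mm wide (y), 78 mm long (x), 36 mm deep (to the tops of the grey cassettes). Gaps are 65 mm apart along y; gap 1 is nearest the shaft.
- gap2 (a point): Middle of magazine gap 2, on the tray floor 8 mm above the table; axes as unit. The gap is 37 mm wide (y), 78 mm long (x), 36 mm deep (to the tops of the grey cassettes). Gaps are 65 mm apart along y; gap 1 is nearest the shaft.
- gap3 (a point): Middle of magazine gap 3, on the tray floor 8 mm above the table; axes as unit. The gap is 37 mm wide (y), 78 mm long (x), 36 mm deep (to the tops of the grey cassettes). Gaps are 65 mm apart along y; gap 1 is nearest the shaft.
- cassette1: Loose orange blade cassette, about 220 g; may be absent. Body 70 x 34 x 36 mm (x, y, z), lowest 8 mm tapering to 64 x 28. On top a black finger rib along x: 50 mm long, 14 mm thick in y, z = 36 to 64, under a 54 x 22 mm lip, z = 64 to 68. Origin at the middle of the underside, z up. Same either way round; pinch the rib from above, closing along y.
- cassette2: Loose orange blade cassette, about 220 g; may be absent. Body 70 x 34 x 36 mm (x, y, z), lowest 8 mm tapering to 64 x 28. On top a black finger rib along x: 50 mm long, 14 mm thick in y, z = 36 to 64, under a 54 x 22 mm lip, z = 64 to 68. Origin at the middle of the underside, z up. Same either way round; pinch the rib from above, closing along y.
- cassette3: Loose orange blade cassette, about 220 g; may be absent. Body 70 x 34 x 36 mm (x, y, z), lowest 8 mm tapering to 64 x 28. On top a black finger rib along x: 50 mm long, 14 mm thick in y, z = 36 to 64, under a 54 x 22 mm lip, z = 64 to 68. Origin at the middle of the underside, z up. Same either way round; pinch the rib from above, closing along y.
- grey1: Loose grey cassette already standing in the magazine, plain block 70 x 28 x 36 mm (x, y, z), 400 g; origin at the middle of its underside. Must stay put.
- grey2: Loose grey cassette already standing in the magazine, plain block 70 x 28 x 36 mm (x, y, z), 400 g; origin at the middle of its underside. Must stay put.
- grey3: Loose grey cassette already standing in the magazine, plain block 70 x 28 x 36 mm (x, y, z), 400 g; origin at the middle of its underside. Must stay put.
- grey4: Loose grey cassette already standing in the magazine, plain block 70 x 28 x 36 mm (x, y, z), 400 g; origin at the middle of its underside. Must stay put.
- lever: Loose clamp lever, about 350 g, lying flat. Hub 48 x 48 x 32 mm with a cross-shaped through hole: slots reach 16.5 mm out, 11 mm wide, the one on the arm side 17 mm. Arm along +x to 120 mm, 16 mm wide, z = 14 to 28, upright red knob at its end. Origin at the hole's centre on the hub's underside, z up. Centre of mass 15 mm along the arm; grip the hub's flats (48 mm apart in y).
- lever_knob (a point): Middle of the lever's red knob (upright cylinder, 22 mm across, 38 mm tall, z = 28 to 66 mm in the lever's frame), 110 mm from the hub's centre, 50 mm above the hub's underside.
- shaft_seat (a point): Centre of the shaft's round shoulder (44 mm across), 36 mm above the table; turns with the shaft. z up, x through the wide orange tooth. Teeth rise 28 mm and reach 15 mm out: 14 mm wide on +x, 8 mm on -x, +y, -y; above them a conical pilot up to 40 mm. Lever home: hub underside on this shoulder, lever origin here, lever x along this x.
- clamp_shaft (a joint): Angle of the splined shaft, rad: 0 at the free stop (white mark, wide tooth towards the unit's -x), 1.3 at the locked stop (red mark), growing counter-clockwise from above. A sprung over-centre detent (about 0.2 N m, tipping at 0.65) holds it at either stop and snaps it back if let go before half way.
- whetstone: Loose green whetstone, 180 x 60 x 26 mm, bystander; origin at the middle of its underside.
- mallet: Loose mallet, rubber handle along -x, wooden head 90 mm wide, about 200 mm long, 60 mm high, bystander; origin on the table near the head.
- guide_block: Loose grey L-shaped plastic registration guide, 110 x 90 x 24 mm, bystander; origin under its long leg's middle.
- saucer: Loose stainless steel mixing saucer, 110 mm across, 25 mm high, bystander; origin at the middle of its underside.
Not all that is in view belongs to the job. What is shaped like the lever but turquoise or yellow is not meant. Leave any purple look-alike of the cassette2 alone.

How it is judged:
On the way, in this order (a step that is already met when the one before it is completed fails the run):
1. every orange cassette fully down in a gap and the lever home on the shaft, the shaft still at its free stop (((horizontal distance between cassette1 and gap1 below 0.008 m and z of cassette1 in the frame of gap1 below 0.005 m and angle between cassette1's own z axis and vertical below 0.1 rad) or (horizontal distance between cassette1 and gap2 below 0.008 m and z of cassette1 in the frame of gap2 below 0.005 m and angle between cassette1's own z axis and vertical below 0.1 rad) or (horizontal distance between cassette1 and gap3 below 0.008 m and z of cassette1 in the frame of gap3 below 0.005 m and angle between cassette1's own z axis and vertical below 0.1 rad)) and ((horizontal distance between cassette2 and gap1 below 0.008 m and z of cassette2 in the frame of gap1 below 0.005 m and angle between cassette2's own z axis and vertical below 0.1 rad) or (horizontal distance between cassette2 and gap2 below 0.008 m and z of cassette2 in the frame of gap2 below 0.005 m and angle between cassette2's own z axis and vertical below 0.1 rad) or (horizontal distance between cassette2 and gap3 below 0.008 m and z of cassette2 in the frame of gap3 below 0.005 m and angle between cassette2's own z axis and vertical below 0.1 rad)) and ((horizontal distance between cassette3 and gap1 below 0.008 m and z of cassette3 in the frame of gap1 below 0.005 m and angle between cassette3's own z axis and vertical below 0.1 rad) or (horizontal distance between cassette3 and gap2 below 0.008 m and z of cassette3 in the frame of gap2 below 0.005 m and angle between cassette3's own z axis and vertical below 0.1 rad) or (horizontal distance between cassette3 and gap3 below 0.008 m and z of cassette3 in the frame of gap3 below 0.005 m and angle between cassette3's own z axis and vertical below 0.1 rad)) and horizontal distance between lever and shaft_seat below 0.005 m and z of lever in the frame of shaft_seat below 0.005 m and angle between the x axis of lever and the x axis of shaft_seat, either way round below 0.2 rad and x of lever_knob in the frame of shaft_seat above 0.09 m and value of joint clamp_shaft below 0.25 rad), for 0.2 s.
2. the lever swung over to the locked stop, cassettes still in (value of joint clamp_shaft above 1.15 rad and ((horizontal distance between cassette1 and gap1 below 0.008 m and z of cassette1 in the frame of gap1 below 0.005 m and angle between cassette1's own z axis and vertical below 0.1 rad) or (horizontal distance between cassette1 and gap2 below 0.008 m and z of cassette1 in the frame of gap2 below 0.005 m and angle between cassette1's own z axis and vertical below 0.1 rad) or (horizontal distance between cassette1 and gap3 below 0.008 m and z of cassette1 in the frame of gap3 below 0.005 m and angle between cassette1's own z axis and vertical below 0.1 rad)) and ((horizontal distance between cassette2 and gap1 below 0.008 m and z of cassette2 in the frame of gap1 below 0.005 m and angle between cassette2's own z axis and vertical below 0.1 rad) or (horizontal distance between cassette2 and gap2 below 0.008 m and z of cassette2 in the frame of gap2 below 0.005 m and angle between cassette2's own z axis and vertical below 0.1 rad) or (horizontal distance between cassette2 and gap3 below 0.008 m and z of cassette2 in the frame of gap3 below 0.005 m and angle between cassette2's own z axis and vertical below 0.1 rad)) and ((horizontal distance between cassette3 and gap1 below 0.008 m and z of cassette3 in the frame of gap1 below 0.005 m and angle between cassette3's own z axis and vertical below 0.1 rad) or (horizontal distance between cassette3 and gap2 below 0.008 m and z of cassette3 in the frame of gap2 below 0.005 m and angle between cassette3's own z axis and vertical below 0.1 rad) or (horizontal distance between cassette3 and gap3 below 0.008 m and z of cassette3 in the frame of gap3 below 0.005 m and angle between cassette3's own z axis and vertical below 0.1 rad)) and horizontal distance between lever and shaft_seat below 0.005 m and z of lever in the frame of shaft_seat below 0.005 m and angle between the x axis of lever and the x axis of shaft_seat, either way round below 0.2 rad and x of lever_knob in the frame of shaft_seat above 0.09 m), for 0.2 s.
At the end, for the whole second after the job is handed in: Each orange cassette stands in a gap (8 mm of its middle, under 5 mm off the floor, tilt under 0.1 rad), the lever is home on the shaft (5 mm, arm over the wide tooth), shaft past 1.15 rad, grey cassettes upright within 12 mm of their start, everything still (all of step 2 and distance of each of grey1, grey2, grey3, grey4 from where it was at the start of the episode below 0.012 m and angle between each of grey1, grey2, grey3, grey4's own z axis and vertical below 0.12 rad and linear speed of each of cassette1, cassette2, cassette3, lever below 0.02 m/s); the robot touches nothing.
It fails at once if a grey cassette shifted by more than 20 mm or tipped over (distance of any of grey1, grey2, grey3, grey4 from where it was at the start of the episode above 0.02 m or angle between any of grey1, grey2, grey3, grey4's own z axis and vertical above 0.5 rad).
It fails at once if a bystander moved by more than 50 mm (distance of any of whetstone, mallet, guide_block, saucer from where it was at the start of the episode above 0.05 m).
It fails at once if the shaft turned to locked without the lever on it (value of joint clamp_shaft above 0.7 rad and horizontal distance between lever and shaft_seat above 0.03 m).
Of cassette1, cassette2, cassette3 only 2 to 3 are there at a start; the rules pass over those that are not, and their reading is None.
At some moment in a run one of cassette1, cassette2, cassette3, lever may be knocked a few centimetres aside while the robot is not near it.
Once in a run the grip may slacken for a moment while it holds something.
It also fails if it takes over 210 s, if anything falls off the work surface, if the arm or the gripper's body presses on something with over 40 N, if the wrist force passes 120 N, or if a joint passes its speed limit or range.

### The arm

A 6-joint arm with a two-finger parallel gripper is mounted at the origin on the work surface. World frame = base frame: x ahead of the robot, y to its left, z up, the work surface at z = 0. Lengths are in m, angles in rad, forces in N, time in s.
With the tool pointing down it reaches from about 0.375 to 0.975 m from the base axis. Payload 3.8 kg.
Tool frame: the origin (TCP) lies at the very end of the fingers, on their centre line; the grasp point (between the pads) lies 19 mm behind it; z points along the fingers, y is the line along which they close (so a half turn about z gives the same grasp; the last joint's range is limited). The gripper opens to 85 mm and grips with 20 to 120 N. Pads are 22 mm wide; open, the fingers measure 114 mm over their backs; the gripper's body (76 mm by 85 mm) begins 54 mm behind the grasp point. The pads swing forward as they close: fully open they stand 13 mm farther back than shut.
Start: joints at [1.211, 0.264, 1.604, -0, 1.274, -0.037], TCP at [0.214, 0.64, 0.231] pointing down, gripper open.
Joint ranges: [-2.63, 2.63], [-0.94, 2.18], [0.31, 2.57], [-1.31, 4.45], [0, 2.66], [-2.55, 2.55]. Speed limits (rad/s): [2.57, 2.57, 3.14, 3.14, 3.14, 3.14].

### API

Orientations are given as a rotation vector (axis times angle).
In Python, from workcell import monitor, viewer, job gives the robot as it stands. The module is installed in compiled form; this text tells all that it offers.
- The arm moves only by the tool step_arm, never from a script. Its argument "series" is one flat list of numbers, 4 for each row, row after row: the shift along the tool's x, y, z in m, then the turn about the tool's z in rad. A call has 1 to 8 rows; each row is the pose to reach, as a shift and turn from the pose commanded when the call began, along the tool's axes at that moment; what a row does not reach only later rows make up. A row lasts 1/8 s, in which the tool goes at most 62.5 mm and 10.7 degrees, less where a joint would pass 70% of its speed; a pose out of reach is approached as far as the arm can. A call with a gripper value outside its range is refused whole. "gripper" is the opening, from 0 (shut) to 1 (fully open), set as the call begins (left out, the last holds). The fingers move at their own pace and stop on an object; "newtons" is the grip in N (left out, the last holds). Time passes only in rows, so rows that repeat a pose let the fingers close. It gives the time, the measured TCP pose, the force, the opening and the grip force at its end, in the units of the state.
- monitor.read_state(): the state, without advancing time (a new reading comes with each control period).
- viewer.read_camera(name): name is "side" or "top" or "wrist"; returns a dict with "image" (420x560x3 uint8, red, green, blue), "intrinsics" (3x3 intrinsics, pixels), "T" (4x4, takes a point from camera to world coordinates); the wrist camera has in their place "hand_eye" (4x4, takes a point from camera to tool coordinates, whose origin is the TCP and whose axes are the flange's). Camera axes: x right, y up, looking along -z (the intrinsics and any distortion apply to the point x, -y, -z); pixel columns grow to the right and rows downward; lengths in m; the calibration is good to about 2 mm. A picture is of the moment at which its call begins: read the wrist's pose just before it. There is no depth.
- job.finish_job(): hands the job in; it is judged then, once.
Trained networks look in a picture, given as the dict that the camera call returned (one of the last four; its "shot" number tells which), for a name from the list of things; names that differ only in an ending like _2 or _b are one class to them, and where a whole thing is asked for, a point or a joint stands for the part that bears it (a point fixed in the world has none). Each returns a list of dicts, best first, with "score" (0 to 1); they miss things now and then, are a little off and sometimes report something else, mostly with a low value. They report only what shows in the picture. A call takes as long as a camera call. They do not tell look-alikes from the thing itself.
- viewer.boxes_of(picture, label): "extent" ([centre column, centre row, width, height] in pixels, round what is visible of it).
- viewer.spot_point(picture, label): "point" ([column, row] in pixels: a listed point, or the origin of a listed thing).
The state is a dict: "time": time; "q": joint angles; "joint_vel": joint speeds; "joint_torque": joint torques, N m; "tool_pos": TCP position; "tcp_rot": TCP orientation; "wrist_force": force on the tool from outside, world axes, zero at the start; "torque": the same for the moment, N m; "width": opening from 0.0 (shut) to 1.0 (fully open); "grip_force": force on a finger pad.
Only numpy, scipy, OpenCV 4.12 (cv2) and the standard library are available. Lean on these libraries where they do the work, as an engineer would, in place of code of your own. Each camera call takes 0.05 s, during which the arm holds its last target. There are 200 camera calls.

## Working session

There is one attempt and no reset: what is moved stays moved. The work goes in short steps, Python scripts to look and compute and a tool call to move; the robot and the scene stay as the last step left them, time stands still between calls to the robot, and variables do not carry over. Pictures are saved under pics/ and viewed, at most 14 in all, crops included, and the job is handed in when it is done.

Besides the shell and the picture viewer there is one more tool, called as a command line: name --argument value ..., lists and objects as JSON in quotes. step_arm: Moves the arm, as the interface text tells. Its arguments: {"type":"object","properties":{"series":{"type":"array"},"gripper":{"type":"number"},"newtons":{"type":"number"}},"required":["series"]}

```bash
mkdir -p pics
cat > h.py <<'E'
import numpy as np, cv2
from scipy.spatial.transform import Rotation as R
from workcell import monitor, viewer, job
def tool():
    s=monitor.read_state(); T=np.eye(4); T[:3,:3]=R.from_rotvec(s['tcp_rot']).as_matrix(); T[:3,3]=s['tool_pos']; return s,T
def shot(name):
    s,Tt=tool(); p=viewer.read_camera(name)
    p['TT']=p['T'] if 'T' in p else Tt@np.array(p['hand_eye']); return p
def toworld(p,uv,z):
    K=np.array(p['intrinsics']);T=np.array(p['TT'])
    d=np.linalg.inv(K)@[uv[0],uv[1],1]; d=T[:3,:3]@[d[0],-d[1],-d[2]]; o=T[:3,3]
    return o+d*(z-o[2])/d[2]
def topix(p,X):
    T=np.array(p['TT']);c=T[:3,:3].T@(np.array(X)-T[:3,3]); q=np.array(p['intrinsics'])@[c[0],-c[1],-c[2]]; return q[:2]/q[2]
def save(p,n,crop=None,scale=1):
    im=p['image'][:,:,::-1]
    if crop: im=im[crop[1]:crop[3],crop[0]:crop[2]]
    cv2.imwrite('pics/'+n,cv2.resize(im,None,fx=scale,fy=scale,interpolation=cv2.INTER_CUBIC))
E
python3 - <<'E'
from h import *
s,T=tool(); print(s); print(T.round(3))
a=shot('top');save(a,'top0.png');b=shot('side');save(b,'side0.png')
print([k for k in a]); print(np.array(a['TT']).round(3),a['intrinsics'])
for l,z in [('cassette1',0),('lever',0),('lever_knob',.05),('unit',0),('gap1',.008),('gap2',.008),('gap3',.008),('shaft_seat',.036),('grey1',0),('whetstone',0),('mallet',0),('guide_block',0),('saucer',0)]:
    for d in viewer.spot_point(a,l): print(l,round(d['score'],2),np.round(d['point']),toworld(a,d['point'],z).round(3)[:2])
E
```

```text
{'time': 0.0, 'q': array([ 1.21110208e+00,  2.64763157e-01,  1.60537172e+00,  1.93236461e-05,
        1.27368766e+00, -3.68786186e-02]), 'joint_vel': array([ 0.00101701,  0.00069948, -0.00107833,  0.00044347, -0.00026492,
       -0.00082732]), 'joint_torque': array([ 3.44086773e-03, -5.15122390e+01, -3.67313933e+01,  4.49397874e-06,
        1.28453164e-02, -4.86746302e-06]), 'tool_pos': array([0.21386211, 0.63946008, 0.22995651]), 'tcp_rot': array([-0.5048137 , -3.10030357,  0.00342785]), 'wrist_force': array([-0.40982721, -0.40298514, -0.66698993]), 'torque': array([0.02373822, 0.01773889, 0.02075096]), 'grip_force': 0.0, 'width': 1.0027622320516487}
[[-0.948  0.317 -0.001  0.214]
 [ 0.317  0.948 -0.002  0.639]
 [ 0.    -0.002 -1.     0.23 ]
 [ 0.     0.     0.     1.   ]]
['image', 'intrinsics', 'T', 'shot', 'TT']
[[ 0.025  0.978 -0.209  0.297]
 [-1.     0.026 -0.    -0.029]
 [ 0.005  0.209  0.978  1.237]
 [ 0.     0.     0.     1.   ]] [[455.71461854   0.         272.08003003]
 [  0.         455.71461854 210.60178555]
 [  0.           0.           1.        ]]
cassette1 0.78 [322.
[... 302 characters left out ...]
06]
unit 0.57 [276. 185.] [ 0.634 -0.039]
gap1 0.73 [249. 182.] [0.638 0.039]
gap1 0.61 [272. 189.] [ 0.62  -0.027]
gap2 0.73 [249. 182.] [0.638 0.039]
gap2 0.61 [272. 189.] [ 0.62  -0.027]
gap3 0.73 [249. 182.] [0.638 0.039]
gap3 0.61 [272. 189.] [ 0.62  -0.027]
shaft_seat 0.67 [324. 194.] [ 0.603 -0.168]
grey1 0.85 [260. 186.] [0.632 0.006]
grey1 0.85 [238. 182.] [0.639 0.069]
grey1 0.58 [287. 188.] [ 0.627 -0.07 ]
grey1 0.53 [219. 179.] [0.649 0.123]
whetstone 0.59 [411. 256.] [ 0.444 -0.41 ]
whetstone 0.56 [216. 177.] [0.653 0.131]
mallet 0.39 [229. 180.] [0.647 0.096]
guide_block 0.78 [220. 138.] [0.769 0.125]
saucer 0.68 [322. 192.] [ 0.619 -0.167]
saucer 0.36 [229. 181.] [0.642 0.094]
```

View pics/top0.png

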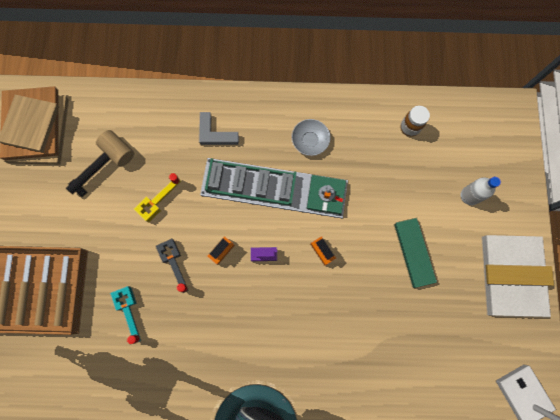

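View pics/side0.png

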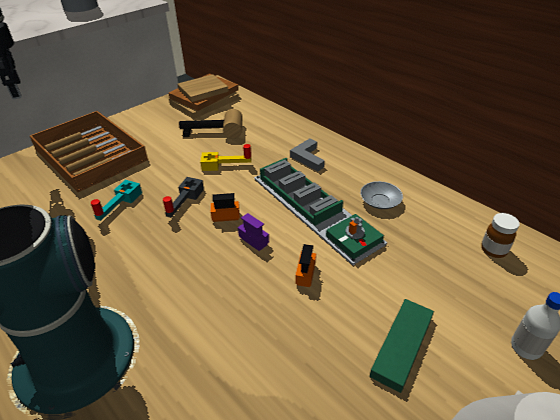

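Top view: orange cassettes at (220,249) and (322,249); purple decoy at (265,255). The real lever is the dark one, hub (168,247) and knob (182,288), with turquoise (123,298) and yellow (148,208) look-alikes. Unit shaft at (326,193), magazine at (250,183). Two cassettes only. Next I'll work out the yaws and the wrist camera geometry.

```bash
cat >> h.py <<'E'
def blobs(p,lo,hi,amin=30):
    hsv=cv2.cvtColor(p['image'],cv2.COLOR_RGB2HSV); m=cv2.inRange(hsv,np.array(lo),np.array(hi))
    cs,_=cv2.findContours(m,cv2.RETR_EXTERNAL,cv2.CHAIN_APPROX_NONE)
    return [c[:,0,:].astype(float) for c in cs if cv2.contourArea(c)>amin]
def rect_world(p,c,z):
    W=np.array([toworld(p,u,z)[:2] for u in c]); (cx,cy),(w,h),a=cv2.minAreaRect((W*1000).astype(np.float32))
    if w<h: w,h,a=h,w,a+90
    return np.array([cx,cy])/1000,(w,h),(np.radians(a)+np.pi/2)%np.pi-np.pi/2
def rel(x,y,z,yaw,T=None):
    "shift in tool axes and turn to put tcp at xyz with tool y axis at world angle yaw (mod pi)"
    if T is None: s,T=tool()
    sh=T[:3,:3].T@(np.array([x,y,z])-T[:3,3]); cur=np.arctan2(T[1,1],T[0,1])
    d=yaw-cur; d=(d+np.pi/2)%np.pi-np.pi/2
    print('shift',sh.round(4),'turn',round(-d,3),'| q6',monitor.read_state()['q'][5].round(3))
E
python3 - <<'E'
from h import *
p=shot('top'); w=shot('wrist'); print(np.array(w['hand_eye']).round(3),np.array(w['intrinsics']).round(0).tolist())
for c in blobs(p,(3,180,100),(17,255,255)): print('orange',c.mean(0).round(),rect_world(p,c,.036))
hsv=cv2.cvtColor(p['image'],cv2.COLOR_RGB2HSV)
for uv in [(320,244),(168,247),(182,288),(320,250),(340,199),(324,206),(250,183)]: print(uv,hsv[uv[1],uv[0]])
print('hub',toworld(p,(168,247),.032),'knob',toworld(p,(182,288),.066),'shaft',toworld(p,(326,190),.06))
save(p,'c0.png',(130,140,360,320),3.4)
E
```

```text
[[ 0.     0.956  0.293  0.075]
 [ 1.    -0.001  0.001 -0.001]
 [ 0.001  0.293 -0.956 -0.143]
 [ 0.     0.     0.     1.   ]] [[305.0, 0.0, 282.0], [0.0, 305.0, 211.0], [0.0, 0.0, 1.0]]
orange [321. 251.] (array([ 0.44872803, -0.1650685 ]), (68.63578033447266, 33.6009407043457), np.float64(0.5982565020170352))
orange [222. 251.] (array([0.44335458, 0.10454256]), (68.28264617919922, 32.58850860595703), np.float64(-0.6831922326097413))
(320, 244) [30  8 33]
(168, 247) [20 61 83]
(182, 288) [  1 203 211]
(320, 250) [ 14 233 160]
(340, 199) [  1 228 205]
(324, 206) [ 20   3 227]
(250, 183) [102  13  98]
hub [0.44799032 0.24500386 0.032     ] knob [0.34040422 0.19425495 0.066     ] shaft [ 0.6081041 -0.1711449  0.06     ]
```

View pics/c0.png

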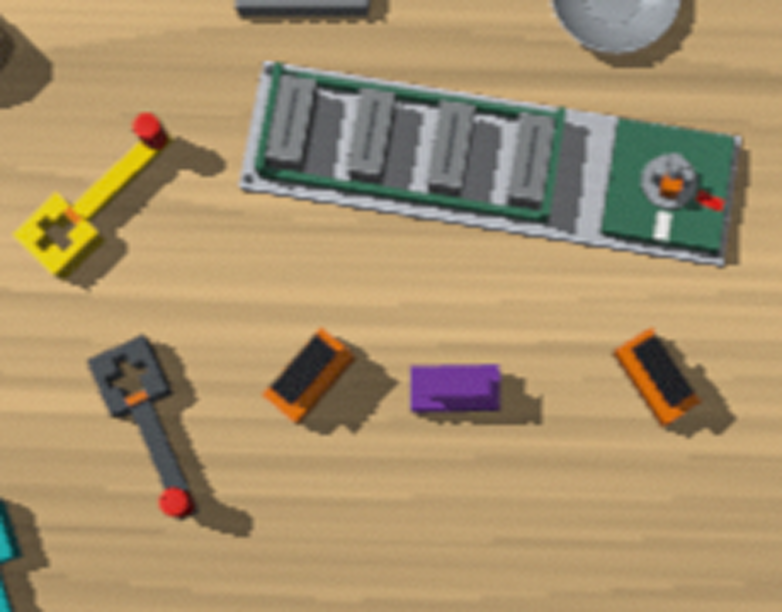

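The crop confirms the dark lever (cross hole, orange tick on the arm side) and two upright orange cassettes with black ribs. I'll go above cassette B at (0.443, 0.105).

```bash
cat >> h.py <<'E'
def rel(x,y,z,yaw,T=None):
    s,T0=tool(); T=T0 if T is None else T
    q1=np.arctan2(y,x); yaw=q1+(yaw-q1+np.pi/2)%np.pi-np.pi/2
    sh=T[:3,:3].T@(np.array([x,y,z])-T[:3,3]); cur=np.arctan2(T[1,1],T[0,1])
    d=yaw-cur; d=(d+np.pi)%(2*np.pi)-np.pi
    print('shift',sh.round(4),'turn',round(-d,3),'| q6 ->',round(q1-yaw,2))
E
python3 - <<'E'
from h import *
rel(.443,.105,.22,.888)
E
```

```text
shift [-0.3868 -0.4349  0.0113] turn 0.36 | q6 -> -0.66
```

step_arm --series '[-0.387,-0.435,0.011,0.36,-0.387,-0.435,0.011,0.36,-0.387,-0.435,0.011,0.36,-0.387,-0.435,0.011,0.36,-0.387,-0.435,0.011,0.36,-0.387,-0.435,0.011,0.36,-0.387,-0.435,0.011,0.36,-0.387,-0.435,0.011,0.36]'

```text
time: 1.85
tool_pos: [0.4114, 0.1787, 0.2223]
tcp_rot: [1.051, 2.959, 0.002]
wrist_force: [0.2, 1.3, -0.0]
width: 1.001
grip_force: 0.0
```

Run:
```python
from h import *
rel(.443,.105,.22,.888)
```

```text
shift [-0.071  -0.0373  0.0023] turn 0.0 | q6 -> -0.66
```

step_arm --series '[-0.071,-0.037,0.002,0,-0.071,-0.037,0.002,0,-0.071,-0.037,0.002,0,-0.071,-0.037,0.002,0]'

```text
time: 2.35
tool_pos: [0.4423, 0.1076, 0.2199]
tcp_rot: [-1.052, -2.96, -0.001]
wrist_force: [-0.3, 0.3, 0.7]
width: 0.995
grip_force: 0.0
```

Run:
```python
from h import *
s,T=tool(); print(T[:3,3],s['time'])
w=shot('wrist'); save(w,'w1.png')
for c in blobs(w,(3,180,60),(17,255,255)): print('orange',c.mean(0).round(),rect_world(w,c,.036))
for d in viewer.spot_point(w,'cassette1'): print(d['score'],d['point'],toworld(w,d['point'],0))
```

```text
[0.44229378 0.10756532 0.21992894] 2.35
orange [110. 310.] (array([ 0.42347821, -0.15952678]), (67.25565338134766, 27.845531463623047), np.float64(1.4134929885838403))
orange [482. 244.] (array([0.6430285 , 0.24483089]), (51.94940185546875, 18.937286376953125), np.float64(0.4935950701252483))
orange [283. 188.] (array([0.44328043, 0.10616188]), (72.39600372314453, 33.34471893310547), np.float64(-0.6674644687390874))
orange [372.  93.] (array([0.4224892, 0.2380295]), (14.002298355102539, 6.381552219390869), np.float64(-1.1068673398955045))
0.86 [134.7, 308.9] [ 0.45141809 -0.16406076  0.        ]
0.84 [282.8, 185.6] [0.44555331 0.10432155 0.        ]
0.77 [208.3, 232.8] [ 0.4333199  -0.00797879  0.        ]
```

View pics/w1.png

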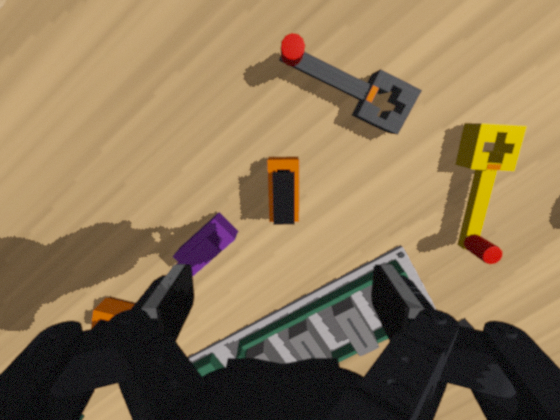

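The cassette is centred at pixel (283,190), straight below the tool. Both estimates agree, so I'll descend.

Run:
```python
from h import *
rel(.444,.1055,.039,.898)
```

```text
shift [-0.003  -0.0008  0.1809] turn -0.008 | q6 -> -0.66
```

step_arm --series '[-0.003,-0.001,0.05,-0.008,-0.003,-0.001,0.1,-0.008,-0.003,-0.001,0.14,-0.008,-0.003,-0.001,0.165,-0.008,-0.003,-0.001,0.181,-0.008,-0.003,-0.001,0.181,-0.008,-0.003,-0.001,0.181,-0.008]' --gripper 0.6

```text
time: 3.32
tool_pos: [0.4452, 0.1049, 0.0399]
tcp_rot: [1.038, 2.963, 0.002]
wrist_force: [0.2, 0.2, 0.6]
width: 0.597
grip_force: 0.0
```

step_arm --series '[0,0,0,0,0,0,0,0,0,0,0,0,0,0,0,0,0,0,0,0,0,0,0,0]' --gripper 0 --newtons 70

```text
time: 4.08
tool_pos: [0.4454, 0.1046, 0.0401]
tcp_rot: [1.04, 2.963, 0.002]
wrist_force: [-0.6, 0.5, 5.8]
width: 0.235
grip_force: 68.1
```

step_arm --series '[0,0,-0.03,0,0,0,-0.06,0,0,0,-0.11,0,0,0,-0.13,0,0,0,-0.13,0]'

```text
time: 4.7
tool_pos: [0.4454, 0.1044, 0.1705]
tcp_rot: [1.039, 2.961, 0.003]
wrist_force: [0.5, 0.6, -2.3]
width: 0.241
grip_force: 68.7
```

Run:
```python
from h import *
rel(.70,.03,.23,1.42)
```

```text
shift [-0.2454  0.1011 -0.0586] turn -0.524 | q6 -> -1.38
```

step_arm --series '[0,0,-0.06,-0.1,-0.06,0.025,-0.059,-0.25,-0.12,0.05,-0.059,-0.4,-0.18,0.075,-0.059,-0.524,-0.245,0.101,-0.059,-0.524,-0.245,0.101,-0.059,-0.524,-0.245,0.101,-0.059,-0.524,-0.245,0.101,-0.059,-0.524]'

```text
time: 5.7
tool_pos: [0.6967, 0.0307, 0.2267]
tcp_rot: [-0.236, -3.13, -0.0]
wrist_force: [-0.3, -0.4, -1.8]
width: 0.233
grip_force: 69.0
```

Run:
```python
from h import *
s,T=tool(); print(T[:3,3],s['time'],s['width'])
w=shot('wrist'); save(w,'w2.png')
for l,z in [('gap1',.008),('grey1',0),('shaft_seat',.036),('unit',0),('cassette1',.0)]:
  for d in viewer.spot_point(w,l): print(l,round(d['score'],2),np.round(d['point']),toworld(w,d['point'],z).round(4))
```

```text
[0.69673795 0.03069538 0.22668811] 5.7 0.2328538371903556
gap1 0.91 [277. 134.] [0.6389 0.0326 0.008 ]
gap1 0.9 [222. 134.] [ 0.6294 -0.0307  0.008 ]
gap1 0.76 [333. 131.] [0.6452 0.0965 0.008 ]
gap1 0.54 [ 81. 140.] [ 0.6116 -0.1939  0.008 ]
grey1 0.8 [250. 130.] [0.6296 0.001  0.    ]
grey1 0.79 [364. 132.] [0.6517 0.133  0.    ]
grey1 0.76 [190. 132.] [ 0.622 -0.069  0.   ]
grey1 0.66 [305. 133.] [0.6433 0.0646 0.    ]
shaft_seat 0.83 [ 78. 139.] [ 0.6109 -0.1788  0.036 ]
unit 0.97 [213. 131.] [ 0.6248 -0.0414  0.    ]
cassette1 0.6 [286. 232.] [0.7629 0.0239 0.    ]
```

View pics/w2.png

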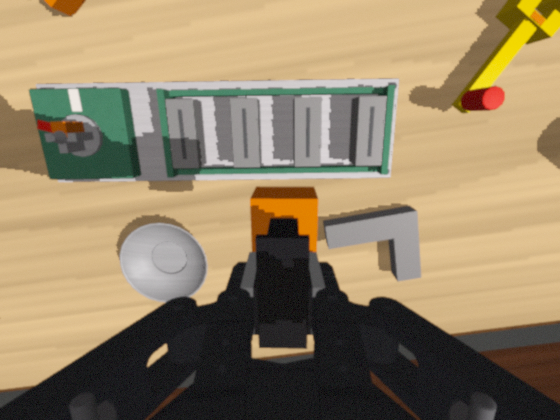

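View from the wrist: the unit spans cols 31–397 and rows 80–180, with gaps at (222,134), (277,134), (333,131) and the shaft at (80,137). The held cassette hangs straight at (285,230).

```bash
cat > fit.py <<'E'
from h import *
from scipy.optimize import least_squares
M={'gap1':[.010,.008],'gap2':[.075,.008],'gap3':[.140,.008]}
def fit(w,pts,g=(.628,-.041,-.14)):
    f=lambda q:np.concatenate([topix(w,[q[0]+np.cos(q[2])*P[0]-np.sin(q[2])*P[1],q[1]+np.sin(q[2])*P[0]+np.cos(q[2])*P[1],P[2]])-uv for P,uv in pts])
    r=least_squares(f,g,loss='soft_l1'); return r.x,r.fun.reshape(-1,2)
def W(u,x,y): return np.array([u[0]+np.cos(u[2])*x-np.sin(u[2])*y,u[1]+np.sin(u[2])*x+np.cos(u[2])*y])
E
python3 - <<'E'
from fit import *
w=shot('wrist')
pts=[]
for l,ys,z in [('gap1',[.01,.075,.14],.008),('grey1',[-.0225,.0425,.1075,.1725],0.008),('unit',[0],0),('shaft_seat',[-.135],.036)]:
  for d in viewer.spot_point(w,l):
    X=toworld(w,d['point'],z); u=(.625,-.041,-.14)
    yl=-np.sin(u[2])*(X[0]-u[0])+np.cos(u[2])*(X[1]-u[1]); k=min(ys,key=lambda y:abs(y-yl))
    if abs(k-yl)<.02: pts.append(([0,k,z],np.array(d['point'])))
n=len(pts)
u1,r1=fit(w,pts);print(n,u1.round(4));print(r1.round(1).tolist())
cor=[([-.055,.2,.008],(397,80)),([.055,.2,.008],(391,176)),([.055,-.2,.008],(50,181))]
u2,r2=fit(w,cor);print(u2.round(4),r2.round(1).tolist())
u,r=fit(w,pts+cor);print(u.round(4),'shaft',W(u,0,-.135),'gaps',W(u,0,.01),W(u,0,.075),W(u,0,.14))
save(w,'m2.png')
# edges: precise corner refine
g=cv2.cvtColor(w['image'],cv2.COLOR_RGB2GRAY); c=np.array([[[397,80]],[[391,176]],[[50,181]]],np.float32)
print(cv2.cornerSubPix(g,c,(5,5),(-1,-1),(3,30,.01))[:,0])
# held cassette top-of-body orange
for c in blobs(w,(3,180,60),(17,255,255)): print('orange',c.mean(0).round(),c.min(0),c.max(0))
E
```

```text
9 [ 0.625  -0.0418 -0.136 ]
[[0.9, -1.1], [0.2, -0.3], [-1.7, -0.9], [-0.7, 2.4], [1.7, 1.1], [-2.3, -2.4], [-0.1, 2.4], [-0.4, 1.8], [3.1, -2.3]]
[ 0.6291 -0.034  -0.1398] [[-0.0, -1.2], [-3.2, 1.5], [7.4, -0.2]]
[ 0.6257 -0.0415 -0.1384] shaft [ 0.60703529 -0.1752262 ] gaps [ 0.62704013 -0.03161281] [0.63600782 0.03276561] [0.6449755  0.09714402]
[[395.6582    80.729454]
 [388.4053   171.13033 ]
 [ 51.430275 176.7811  ]]
orange [284. 218.] [251. 188.] [317. 251.]
orange [ 64. 125.] [ 46. 119.] [ 83. 130.]
orange [472.  94.] [460.  85.] [493. 107.]
orange [65.  4.] [47.  0.] [82. 13.]
```

Run:
```python
from fit import *
w=shot('wrist'); s,T=tool()
for X in [(.035,0,.004),(.032,0,.040),(.035,.017,.004),(.035,-.017,.004)]: print(topix(w,(T@np.array([*X,1]))[:3]))
rel(.645,.097,.115,1.433)
```

```text
[283.69967738 201.41752796]
[283.50520616 190.7150649 ]
[317.66224075 201.43696019]
[249.74436033 201.39809988]
shift [0.063  0.058  0.1129] turn -0.013 | q6 -> -1.28
```

step_arm --series '[0.03,0.03,0,-0.013,0.063,0.058,0.03,-0.013,0.063,0.058,0.07,-0.013,0.063,0.058,0.113,-0.013,0.063,0.058,0.113,-0.013,0.063,0.058,0.113,-0.013]'

```text
time: 7.05
tool_pos: [0.6461, 0.097, 0.1163]
tcp_rot: [0.216, 3.132, 0.001]
wrist_force: [0.6, 0.4, -2.2]
width: 0.236
grip_force: 69.1
```

Run:
```python
from fit import *
s,T=tool(); w=shot('wrist'); print(T[:3,3],s['width'])
im=w['image'].copy(); u=(.6257,-.0415,-.138)
for y in (.1215,.1585):  # gap3 edges at grey top z=.044
  a=[topix(w,[*W(u,x,y),.044]) for x in (-.035,.035)]
  cv2.line(im,*[tuple(int(v) for v in q) for q in a],(255,0,0),1)
for x in (-.032,.032):
  a=[topix(w,(T@np.array([x,y,.040,1]))[:3]) for y in (-.014,.014)]
  cv2.line(im,*[tuple(int(v) for v in q) for q in a],(0,255,255),1)
a=[topix(w,[*W(u,-.039,y),.026]) for y in (-.044,.194)]; cv2.line(im,*[tuple(int(v) for v in q) for q in a],(255,0,255),1)
w['image']=im; save(w,'w3.png',(100,0,460,280),2)
for d in viewer.spot_point(w,'grey1'): print(round(d['score'],2),np.round(d['point']),toworld(w,d['point'],.008).round(4))
```

```text
[0.64611054 0.09699468 0.11627407] 0.2356456576361394
0.98 [247. 206.] [0.64   0.0662 0.008 ]
0.87 [321. 207.] [0.6496 0.1295 0.008 ]
0.69 [285. 236.] [0.6716 0.0948 0.008 ]
0.68 [ 93. 207.] [ 0.6226 -0.065   0.008 ]
0.63 [169. 206.] [ 0.63  -0.     0.008]
```

View pics/w3.png

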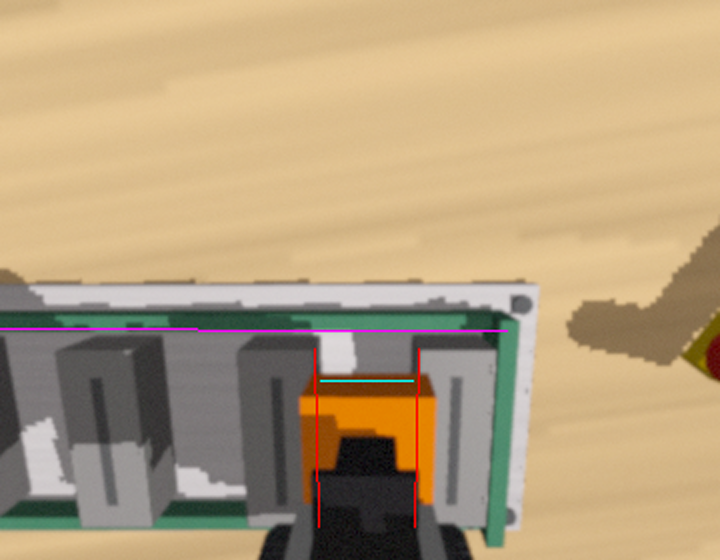

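The overlay agrees with the picture: the gap edges fall at crop cols 318 and 413, and the cassette is centred at 368. Lowering it.

step_arm --series '[0,0,0.02,0,-0.001,0,0.035,0,-0.001,0,0.045,0,-0.001,0,0.054,0,-0.001,0,0.061,0,-0.001,0,0.067,0,-0.001,0,0.067,0]'

```text
time: 8.02
tool_pos: [0.6466, 0.097, 0.0483]
tcp_rot: [0.216, 3.133, 0.0]
wrist_force: [-1.0, 1.6, -0.1]
width: 0.237
grip_force: 69.2
```

step_arm --series '[0,0,0,0,0,0,0,0,0,0,0,0,0,0,0,0]' --gripper 0.45

```text
time: 8.52
tool_pos: [0.6461, 0.0968, 0.048]
tcp_rot: [0.216, 3.134, 0.0]
wrist_force: [0.6, -0.2, -0.2]
width: 0.45
grip_force: 0.0
```

step_arm --series '[0,0,-0.02,0,0,0,-0.05,0,0,0,-0.1,0,0,0,-0.15,0,0,0,-0.17,0,0,0,-0.17,0]'

```text
time: 9.28
tool_pos: [0.6474, 0.097, 0.2208]
tcp_rot: [0.216, 3.129, 0.001]
wrist_force: [-0.1, -0.5, 0.3]
width: 0.452
grip_force: 0.0
```

Run:
```python
from fit import *
s,T=tool(); print(s['time'],s['wrist_force'])
w=shot('wrist');
for d in viewer.spot_point(w,'cassette1'): print(round(d['score'],2),np.round(d['point']),toworld(w,d['point'],.008).round(4),toworld(w,d['point'],.0).round(4))
p=shot('top')
for c in blobs(p,(3,180,100),(17,255,255)): print('orange',c.mean(0).round(),rect_world(p,c,.036))
rel(.45,-.165,.19,.598+np.pi/2)
```

```text
9.275 [-0.05602804 -0.52739228  0.32925141]
0.88 [284. 181.] [0.6458 0.0979 0.008 ] [0.6474 0.0977 0.    ]
0.71 [ 7. 34.] [ 0.4527 -0.1643  0.008 ] [ 0.45   -0.1704  0.    ]
orange [321. 251.] (array([ 0.44831808, -0.16476704]), (68.68389129638672, 33.47933578491211), np.float64(0.581631585754161))
shift [ 0.1566 -0.2859  0.0262] turn 2.406 | q6 -> 0.62
```

step_arm --series '[0.02,-0.036,0.026,0.18,0.04,-0.072,0.026,0.36,0.06,-0.108,0.026,0.54,0.08,-0.144,0.026,0.72,0.1,-0.18,0.026,0.9,0.12,-0.216,0.026,1.08,0.14,-0.252,0.026,1.26,0.157,-0.286,0.026,1.44]'

```text
time: 10.42
tool_pos: [0.4486, -0.1652, 0.1892]
tcp_rot: [-2.233, -2.204, 0.003]
wrist_force: [-0.5, -1.0, 0.5]
width: 0.453
grip_force: 0.0
```

step_arm --series '[0,0,0,0.18,0,0,0,0.36,0,0,0,0.54,0,0,0,0.72,0,0,0,0.9,0,0,0,0.966,0,0,0,0.966]'

```text
time: 11.3
tool_pos: [0.4498, -0.1643, 0.1896]
tcp_rot: [-2.999, -0.925, 0.005]
wrist_force: [-0.8, 0.9, -0.5]
width: 0.453
grip_force: 0.0
```

Run:
```python
from fit import *
s,T=tool(); print(s['time'],T[:3,3]); w=shot('wrist')
for c in blobs(w,(3,180,60),(17,255,255)): print('orange',c.mean(0).round(),rect_world(w,c,.036))
for d in viewer.spot_point(w,'cassette1'): print(d['score'],d['point'],toworld(w,d['point'],0))
```

```text
11.3 [ 0.44984816 -0.16431936  0.18955329]
orange [286. 191.] (array([ 0.45218683, -0.1665773 ]), (72.28807830810547, 33.59207534790039), np.float64(0.5858925769192607))
orange [394.  62.] (array([ 0.60345862, -0.17832361]), (19.79627227783203, 18.638673782348633), np.float64(-0.08743091279702853))
0.68 [153.9, 113.0] [ 0.43833859 -0.010051    0.        ]
0.59 [286.6, 188.5] [ 0.44998771 -0.1695341   0.        ]
```

Run:
```python
from h import *
rel(.451,-.167,.040,.587+np.pi/2)
```

```text
shift [-0.0006  0.0028  0.1503] turn 0.012 | q6 -> 0.63
```

step_arm --series '[0,0.003,0.05,0.012,0,0.003,0.09,0.012,0,0.003,0.12,0.012,0,0.003,0.14,0.012,0,0.003,0.15,0.012,0,0.003,0.15,0.012]' --gripper 0.6

```text
time: 12.15
tool_pos: [0.4523, -0.1671, 0.0412]
tcp_rot: [-3.007, -0.907, 0.002]
wrist_force: [0.5, -0.3, 0.4]
width: 0.598
grip_force: 0.0
```

step_arm --series '[0,0,0,0,0,0,0,0,0,0,0,0,0,0,0,0,0,0,0,0,0,0,0,0]' --gripper 0 --newtons 80

```text
time: 12.9
tool_pos: [0.4539, -0.1678, 0.0432]
tcp_rot: [3.006, 0.907, 0.003]
wrist_force: [-0.8, 0.3, 6.1]
width: 0.227
grip_force: 77.9
```

step_arm --series '[0,0,-0.03,0,0,0,-0.06,0,0,0,-0.11,0,0,0,-0.13,0,0,0,-0.13,0]'

```text
time: 13.52
tool_pos: [0.4541, -0.1679, 0.1735]
tcp_rot: [3.005, 0.906, 0.005]
wrist_force: [0.2, -0.8, -2.1]
width: 0.233
grip_force: 78.6
```

Run:
```python
from h import *
rel(.626,-.032,.145,1.433)
```

```text
shift [ 0.2183 -0.0183  0.0289] turn -2.418 | q6 -> -1.48
```

step_arm --series '[0.04,0,0,0.15,0.09,-0.005,0,0.3,0.14,-0.01,0,0.45,0.19,-0.018,0.01,0.6,0.218,-0.018,0.029,0.724,0.218,-0.018,0.029,0.724,0.218,-0.018,0.029,0.724]'

```text
time: 14.4
tool_pos: [0.6229, -0.0319, 0.1406]
tcp_rot: [3.134, -0.215, -0.007]
wrist_force: [0.2, -0.5, -3.3]
width: 0.229
grip_force: 78.8
```

Run:
```python
from fit import *
s,T=tool(); w=shot('wrist'); print(T[:3,3],s['width'])
im=w['image'].copy(); u=(.6257,-.0415,-.138)
for y in (-.0085,.0285):
  a=[topix(w,[*W(u,x,y),.044]) for x in (-.035,.035)]
  cv2.line(im,*[tuple(int(v) for v in q) for q in a],(255,0,0),1)
for x in (-.032,.032):
  a=[topix(w,(T@np.array([x,y,.043,1]))[:3]) for y in (-.014,.014)]
  cv2.line(im,*[tuple(int(v) for v in q) for q in a],(0,255,255),1)
w['image']=im; save(w,'w4.png',(100,0,460,280),2)
rel(.6265,-.0315,.145,1.433)
```

```text
[ 0.62290431 -0.0319101   0.14064717] 0.2291738245130317
shift [ 0.0031 -0.0012 -0.0034] turn -3.142 | q6 -> -1.48
```

View pics/w4.png

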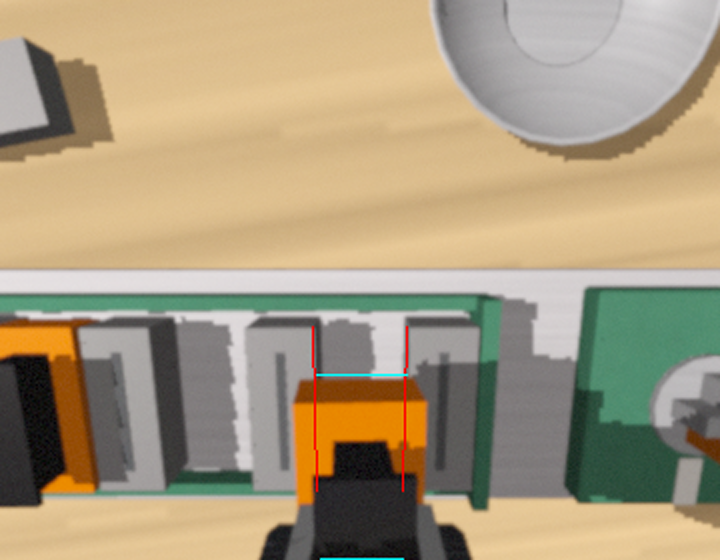

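Gap edges fall at crop cols 315 and 407, and the cassette is centred at 361. It only needs about 3 mm along tool x.

step_arm --series '[0.003,-0.001,0.01,0,0.003,-0.001,0.02,0,0.003,-0.001,0.03,0,0.003,-0.001,0.03,0]'

```text
time: 14.95
tool_pos: [0.6263, -0.0313, 0.1111]
tcp_rot: [-3.134, 0.217, 0.005]
wrist_force: [-0.6, 0.3, -3.1]
width: 0.236
grip_force: 78.7
```

step_arm --series '[0,0,0.015,0,0,0,0.03,0,0,0,0.04,0,0,0,0.047,0,0,0,0.054,0,0,0,0.06,0,0,0,0.06,0]'

```text
time: 15.82
tool_pos: [0.6274, -0.0313, 0.0522]
tcp_rot: [-3.134, 0.217, 0.001]
wrist_force: [-0.2, -2.1, -3.6]
width: 0.232
grip_force: 79.3
```

step_arm --series '[0,0,0.002,0,0,0,0.003,0,0,0,0.003,0]'

```text
time: 16.2
tool_pos: [0.6281, -0.0311, 0.0512]
tcp_rot: [-3.134, 0.217, -0.001]
wrist_force: [-2.6, -1.4, 4.9]
width: 0.231
grip_force: 80.1
```

Contact with the tray floor. Releasing.

step_arm --series '[0,0,0,0,0,0,0,0,0,0,0,0,0,0,0,0]' --gripper 0.45

```text
time: 16.7
tool_pos: [0.6277, -0.0312, 0.0497]
tcp_rot: [-3.134, 0.217, 0.0]
wrist_force: [-0.0, -0.2, 0.6]
width: 0.448
grip_force: 0.0
```

step_arm --series '[0,0,-0.02,0,0,0,-0.05,0,0,0,-0.1,0,0,0,-0.15,0,0,0,-0.17,0,0,0,-0.17,0]'

```text
time: 17.45
tool_pos: [0.6291, -0.0314, 0.2227]
tcp_rot: [3.134, -0.217, 0.008]
wrist_force: [0.1, 0.3, 0.2]
width: 0.451
grip_force: 0.0
```

Run:
```python
from fit import *
s,T=tool(); print(s['time'],T[:3,3]); w=shot('wrist')
for l in ('cassette1','grey1'):
  for d in viewer.spot_point(w,l): print(l,round(d['score'],2),np.round(d['point']),toworld(w,d['point'],.008).round(4))
for d in viewer.spot_point(w,'shaft_seat'): print(d['score'],toworld(w,d['point'],.036))
save(w,'w5.png')
p=shot('top')
for l,z in [('lever',0),('lever_knob',.05)]:
  for d in viewer.spot_point(p,l): print(l,round(d['score'],2),np.round(d['point']),toworld(p,d['point'],z).round(4))
```

```text
17.45 [ 0.62906439 -0.03139855  0.22268082]
cassette1 0.93 [284. 318.] [ 0.4426 -0.0083  0.008 ]
cassette1 0.7 [281. 186.] [ 0.6256 -0.0305  0.008 ]
grey1 0.84 [311. 184.] [ 0.6232 -0.0659  0.008 ]
grey1 0.81 [201. 185.] [0.6397 0.0642 0.008 ]
grey1 0.8 [257. 182.] [ 0.6345 -0.0023  0.008 ]
grey1 0.77 [148. 188.] [0.6455 0.1279 0.008 ]
0.72 [ 0.60849091 -0.17691763  0.036     ]
lever 0.95 [151. 211.] [0.5503 0.3074 0.    ]
lever 0.95 [126. 300.] [0.3073 0.3537 0.    ]
lever 0.62 [173. 265.] [0.4043 0.2345 0.    ]
lever 0.25 [310. 139.] [ 0.7734 -0.1312  0.    ]
lever_knob 0.82 [181. 302.] [0.3045 0.1964 0.05  ]
lever_knob 0.7 [131. 340.] [0.2088 0.3164 0.05  ]
```

Both cassettes stand in gaps 1 and 3 and the greys have not moved. The lever was knocked and now lies near (0.41, 0.235). I'll go there with the yaw that leaves the wrist free for the later swing.

```bash
cat >> h.py <<'E'
def rely(x,y,z,yaw):
    s,T=tool(); sh=T[:3,:3].T@(np.array([x,y,z])-T[:3,3]); cur=np.arctan2(T[1,1],T[0,1]); d=(yaw-cur+np.pi)%(2*np.pi)-np.pi
    print('shift',sh.round(4),'turn',round(-d,4),'q6->',round(np.arctan2(y,x)-yaw,2),'force',s['wrist_force'].round(1),'t',s['time'])
E
python3 - <<'E'
from h import *
rely(.42,.24,.22,-1.21)
E
```

```text
shift [-0.2421 -0.2402 -0.0015] turn -0.4991 q6-> 1.73 force [-0.3  0.1 -0.3] t 17.8
```

View pics/w5.png

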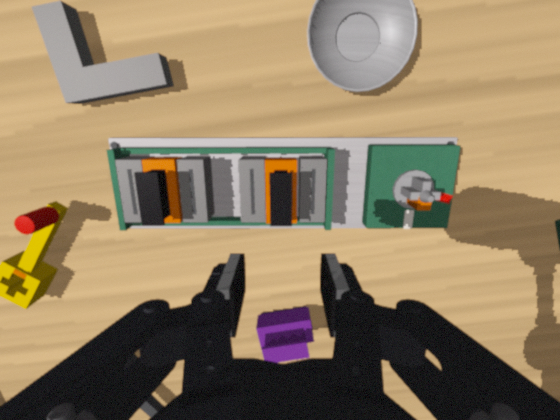

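The picture shows both orange cassettes seated, at (160,190) and (281,190), with the wide tooth at (420,205) on the white-mark side. On to the lever.

step_arm --series '[-0.04,-0.04,-0.001,-0.1,-0.08,-0.08,-0.001,-0.2,-0.12,-0.12,-0.001,-0.3,-0.16,-0.16,-0.001,-0.4,-0.2,-0.2,-0.001,-0.499,-0.242,-0.24,-0.001,-0.499,-0.242,-0.24,-0.001,-0.499,-0.242,-0.24,-0.001,-0.499]' --gripper 1.0

```text
time: 18.8
tool_pos: [0.421, 0.2397, 0.2204]
tcp_rot: [3.09, 0.565, -0.001]
wrist_force: [0.4, -0.0, 0.6]
width: 1.0
grip_force: 0.0
```

Run:
```python
from fit import *
s,T=tool(); print(s['time'],T[:3,3]); w=shot('wrist'); save(w,'w6.png')
for l,z in [('lever',0),('lever_knob',.05)]:
  for d in viewer.spot_point(w,l): print(l,round(d['score'],2),np.round(d['point']),toworld(w,d['point'],z).round(4))
for lo,hi in [((0,190,60),(3,255,255)),((176,190,60),(180,255,255))]:
  for c in blobs(w,lo,hi): print('red',c.mean(0).round(),c.min(0),c.max(0))
```

```text
18.8 [0.42101844 0.23968254 0.22040612]
lever 0.82 [259.  43.] [0.552  0.3155 0.    ]
lever 0.69 [167. 226.] [0.3159 0.3546 0.    ]
lever 0.67 [275. 191.] [0.4063 0.2427 0.    ]
lever_knob 0.93 [288. 293.] [0.3086 0.1886 0.05  ]
red [286. 293.] [279. 278.] [295. 308.]
```

View pics/w6.png

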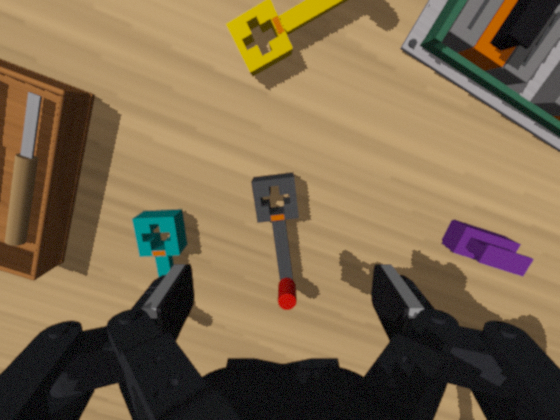

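The lever hub is at (277,197), its orange arm slot at (278,217) and its knob at (287,293). Turquoise sits at (160,235) and yellow at (260,37). I'll measure the hub's corners.

Run:
```python
from fit import *
w=shot('wrist')
g=cv2.cvtColor(w['image'],cv2.COLOR_RGB2GRAY)
m=cv2.inRange(cv2.GaussianBlur(w['image'],(3,3),0),(0,0,0),(90,90,90)); m[:,:240]=0;m[:,315:]=0;m[:160]=0;m[225:]=0
c=max(cv2.findContours(m,cv2.RETR_EXTERNAL,cv2.CHAIN_APPROX_NONE)[0],key=cv2.contourArea)
print(cv2.minAreaRect(c), cv2.boxPoints(cv2.minAreaRect(c)).round(1).tolist())
k=toworld(w,(288,281),.066); print('knobtop?',k)
for uv in [(253,178),(297,173),(299,217),(257,221),(278,217)]: print(uv,toworld(w,uv,.032).round(4))
save(w,'w7.png',(235,160,325,320),3.7)
```

```text
((274.7016296386719, 200.21282958984375), (50.09737777709961, 42.552589416503906), 82.56858825683594) [[250.39999389648438, 178.10000610351562], [292.6000061035156, 172.60000610351562], [299.0, 222.3000030517578], [256.79998779296875, 227.8000030517578]]
knobtop? [0.33212923 0.19785524 0.066     ]
(253, 178) [0.4198 0.2719 0.032 ]
(297, 173) [0.442  0.2285 0.032 ]
(299, 217) [0.3955 0.2079 0.032 ]
(257, 221) [0.374  0.2513 0.032 ]
(278, 217) [0.387  0.2304 0.032 ]
```

View pics/w7.png

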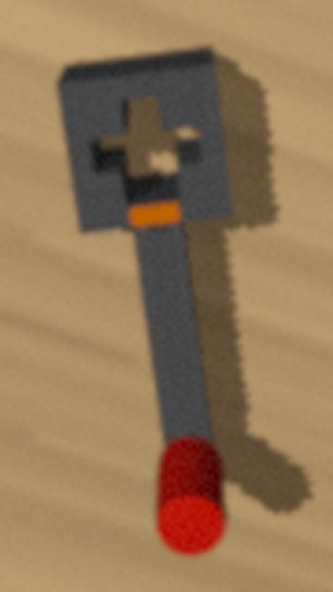

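Run:
```python
from fit import *
w=shot('wrist')
c=[toworld(w,uv,.032)[:2] for uv in [(252.6,182.2),(292.6,177.6),(297.2,218.1),(257.2,221.6)]]
print(np.round(c,4).tolist(),[round(float(np.linalg.norm(c[i]-c[(i+1)%4])),4) for i in range(4)])
h=np.mean(c,0);k=toworld(w,(286.4,300.5),.066)[:2];o=toworld(w,(277,218),.032)[:2]
d=k-h; print('hub',h,'knob',k,np.linalg.norm(d),np.arctan2(d[1],d[0]))
e=(c[2]+c[3]-c[0]-c[1]);print('hub yaw a',np.arctan2(e[1],e[0])); e=c[2]-c[3]+c[1]-c[0];print('yaw b',np.arctan2(e[1],e[0])-np.pi/2)
```

```text
[[0.4152, 0.2707], [0.4356, 0.2311], [0.3936, 0.2093], [0.3735, 0.2508]] [0.0445, 0.0474, 0.0462, 0.0463]
hub [0.40446095 0.24048661] knob [0.30850844 0.19072774] 0.10808713854281515 -2.663193273652797
hub yaw a -2.678746105797789
yaw b -2.6791970272551695
```

Run:
```python
from h import *
rely(.3990,.238,.006,-1.10)
```

```text
shift [-0.0216 -0.0073  0.2147] turn -0.1121 q6-> 1.64 force [ 0.1  0.5 -0.6] t 19.05
```

step_arm --series '[-0.022,-0.007,0.06,-0.112,-0.022,-0.007,0.11,-0.112,-0.022,-0.007,0.15,-0.112,-0.022,-0.007,0.185,-0.112,-0.022,-0.007,0.205,-0.112,-0.022,-0.007,0.215,-0.112,-0.022,-0.007,0.215,-0.112]'

```text
time: 19.92
tool_pos: [0.3981, 0.238, 0.0055]
tcp_rot: [3.054, 0.734, -0.002]
wrist_force: [0.4, -0.1, 0.4]
width: 0.997
grip_force: 0.0
```

step_arm --series '[0,0,0,0,0,0,0,0,0,0,0,0,0,0,0,0,0,0,0,0,0,0,0,0]' --gripper 0.3 --newtons 110

```text
time: 20.68
tool_pos: [0.3994, 0.2394, 0.0075]
tcp_rot: [-3.053, -0.736, -0.005]
wrist_force: [-1.0, -0.2, 6.2]
width: 0.542
grip_force: 114.1
```

step_arm --series '[0,0,-0.03,0,0,0,-0.06,0,0,0,-0.09,0,0,0,-0.12,0,0,0,-0.12,0,0,0,-0.12,0]'

```text
time: 21.42
tool_pos: [0.3969, 0.238, 0.1245]
tcp_rot: [3.054, 0.736, -0.003]
wrist_force: [0.2, 0.6, -5.2]
width: 0.539
grip_force: 114.6
```

Run:
```python
from fit import *
s,T=tool(); print(T[:3,3],s['width'],s['grip_force'],np.arctan2(T[1,1],T[0,1])); w=shot('wrist'); save(w,'w8.png')
for d in viewer.spot_point(w,'lever_knob'):
  X=np.linalg.inv(T)@np.array([*toworld(w,d['point'],T[2,3]+.044),1]); print('knob in tool',d['score'],d['point'],X.round(4))
```

```text
[0.39694817 0.23799263 0.12445041] 0.5388303342601213 114.57383215427399 -1.0979231469084008
knob in tool 0.55 [111.3, 362.7] [-0.0205 -0.0685 -0.044   1.    ]
```

View pics/w8.png

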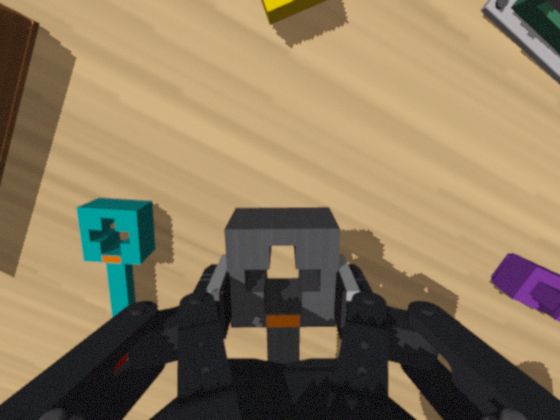

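The lever is held squarely: hub at cols 227–339, rows 208–326. I'll measure its offset in the tool frame.

Run:
```python
from fit import *
s,T=tool(); w=shot('wrist'); g=cv2.cvtColor(w['image'],cv2.COLOR_RGB2GRAY).astype(int)
print('col245',list(zip(range(200,340,3),g[200:340:3,245])))
print('row245',[(c,g[245,c]) for c in range(218,350,2)])
def px(x,y,z): return topix(w,(T@np.array([x,y,z,1]))[:3]).round(1)
for dx in (.0,.006,.012): print(dx,'bottom edge',px(.024+dx,.0,.0075),'top edge',px(.024+dx,0,-.0245),'top far',px(-.024+dx,0,-.0245),'top corners',px(.024+dx,-.024,-.0245),px(.024+dx,.024,-.0245),'bot corn',px(.024+dx,-.024,.0075))
```

```text
col245 [(200, np.int64(166)), (203, np.int64(162)), (206, np.int64(157)), (209, np.int64(58)), (212, np.int64(48)), (215, np.int64(53)), (218, np.int64(52)), (221, np.int64(47)), (224, np.int64(51)), (227, np.int64(53)), (230, np.int64(82)), (233, np.int64(84)), (236, np.int64(83)), (239, np.int64(82)), (242, np.int64(84)), (245, np.int64(84)), (248, np.int64(83)), (251, np.int64(80)), (254, np.int64(83)), (257, np.int64(83)), (260, np.int64(83)), (263, np.int64(83)), (266, np.int64(79)), (269, np.int64(67)), (272, np.int64(36)), (275, np.int64(33)), (278, np.int64(39)), (281, np.int64(45)), (284, np.int64(40)), (287, np.int64(40)), (290, np.int64(41)), (293, np.int64(45)), (296, np.int64(41)), (299, np.int64(48)), (302, np.int64(46)), (305, np.int64(43)), (308, np.int64(42)), (311, np.int64(42)), (314, np.int64(39)), (317, np.int64(45)), (320, np.int64(43)), (323, np.int64(44)), (326, np.int64(65)), (329, np.int64(160)), (332, np.int64(159)), (335, np.int64(158)), (338, np.int64(159))]
row245 [(218, np.int64(173)), (220, np.int64(170)), (222, np.int64(170)), (224, np.int64(155)), (2
[... 1030 characters left out ...]
4(81)), (324, np.int64(81)), (326, np.int64(83)), (328, np.int64(81)), (330, np.int64(87)), (332, np.int64(85)), (334, np.int64(84)), (336, np.int64(87)), (338, np.int64(85)), (340, np.int64(96)), (342, np.int64(96)), (344, np.int64(98)), (346, np.int64(102)), (348, np.int64(100))]
0.0 bottom edge [281.8 217.2] top edge [281.8 241.1] top far [281.8 336.5] top corners [224.6 241.1] [338.9 241.1] bot corn [235.7 217.2]
0.006 bottom edge [281.8 206.1] top edge [281.8 227.7] top far [281.8 325.6] top corners [223.8 227.7] [339.7 227.7] bot corn [235.2 206.1]
0.012 bottom edge [281.8 194.8] top edge [281.8 213.9] top far [281.8 314.5] top corners [223.  213.9] [340.5 213.9] bot corn [234.6 194.8]
```

Run:
```python
from h import *
rely(.499,-.161,.15,-1.709)
```

```text
shift [-0.0906  0.4017 -0.0258] turn 0.611 q6-> 1.4 force [-0.1  0.3 -3.9] t 21.575
```

step_arm --series '[-0.01,0.04,-0.026,0.076,-0.022,0.095,-0.026,0.15,-0.034,0.15,-0.026,0.23,-0.046,0.205,-0.026,0.31,-0.058,0.26,-0.026,0.38,-0.07,0.31,-0.026,0.46,-0.082,0.36,-0.026,0.54,-0.0906,0.402,-0.026,0.611]'

```text
time: 22.58
tool_pos: [0.4998, -0.1624, 0.1503]
tcp_rot: [-3.133, 0.222, 0.003]
wrist_force: [0.5, 0.9, -3.4]
width: 0.541
grip_force: 115.0
```

step_arm --series '[0,0,0,0,0,0,0,0,0,0,0,0]'

```text
time: 22.95
tool_pos: [0.4997, -0.1594, 0.151]
tcp_rot: [-3.133, 0.215, 0.003]
wrist_force: [-0.4, -0.8, -4.5]
width: 0.538
grip_force: 115.2
```

Run:
```python
from fit import *
s,T=tool(); print(T[:3,3],s['width'],s['grip_force'],np.arctan2(T[1,1],T[0,1])); w=shot('wrist'); save(w,'w9.png',(170,60,450,270),2.8)
for d in viewer.spot_point(w,'shaft_seat'): print('seat',d['score'],d['point'],toworld(w,d['point'],.036))
for l in ('gap1',):
  for d in viewer.spot_point(w,l): print(l,d['score'],d['point'],toworld(w,d['point'],.008))
u=(.6257,-.0415,-.138); print(topix(w,[*W(u,0,-.135),.036]),topix(w,[*W(u,0,-.135),.076]))
```

```text
[ 0.49969071 -0.15938477  0.15099957] 0.537517234438342 115.1841276884079 -1.7076671021309286
seat 0.98 [280.3, 72.5] [ 0.60594938 -0.17319666  0.036     ]
seat 0.59 [151.8, 72.9] [ 0.61926862 -0.07420961  0.036     ]
gap1 0.75 [38.8, 77.6] [0.63394538 0.03399843 0.008     ]
[282.66885849  70.47313995] [282.75651493  61.54511732]
```

View pics/w9.png

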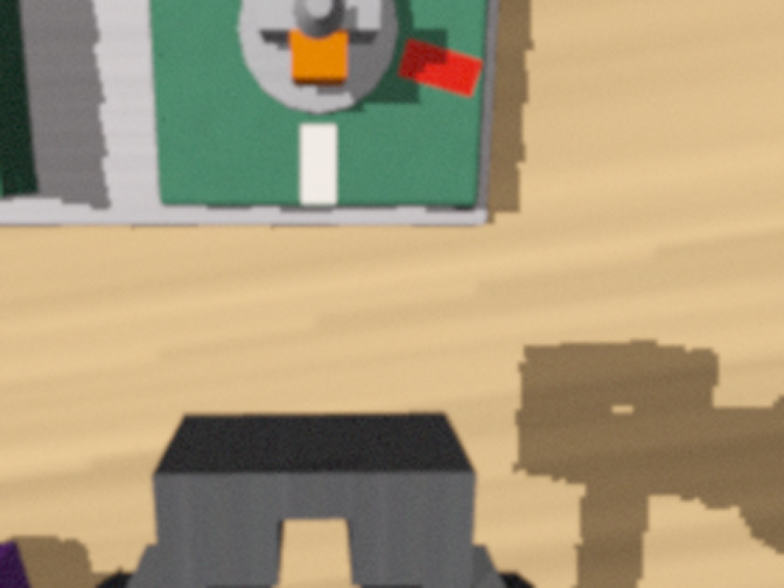

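The close view shows the shaft centred on crop col 318 (px 283.6), with the orange tooth and white mark in line on the robot side, so the shaft is at its free stop. The shoulder's lower edge is at row 112 (px 100) and the housing's front edge at row 205 (px 133).

Run:
```python
from fit import *
s,T=tool(); w=shot('wrist'); c=lambda x,y:(170+x/2.8,60+y/2.8)
ex=np.array([np.cos(-.138),np.sin(-.138)])
print('shoulder',toworld(w,c(318.5,112),.036)[:2]+.022*ex)
l,r=toworld(w,c(162,205),.030)[:2],toworld(w,c(477,205),.030)[:2]
print('housing',(l+r)/2+.048*ex,np.linalg.norm(r-l),'yaw',np.arctan2(*(l-r)[::-1])-np.pi/2)
l,r=toworld(w,c(238,20),.036)[:2],toworld(w,c(398,20),.036)[:2]; print('sh width',np.linalg.norm(r-l),(l+r)/2)
print('pilot tip',toworld(w,c(318,0),.076)[:2],toworld(w,c(318,8),.076)[:2])
a,b=toworld(w,c(300,205),.030),toworld(w,c(302,125),.030); a2,b2=toworld(w,c(337,205),.030),toworld(w,c(336,125),.030); d=b+b2-a-a2; print('white mark yaw',np.arctan2(d[1],d[0]))
g=np.array([.6065,-.1745]); L=np.array([.0055,.0004]); yaw=-.138
rely(*(g-.0055*ex),.125,-1.709)
```

```text
shoulder [ 0.608162   -0.17645141]
housing [ 0.60806105 -0.17685884] 0.09482164318722189 yaw -0.13647563828089138
sh width 0.04434483393983184 [ 0.61017176 -0.1765214 ]
pilot tip [ 0.6087231  -0.17612819] [ 0.60704181 -0.17589942]
white mark yaw -0.14150957786014695
shift [1.017e-01 1.000e-04 2.680e-02] turn 0.0014 q6-> 1.43 force [ 0.7 -0.1 -3.8] t 23.15
```

Run:
```python
from h import *
rely(.6026,-.1753,.105,-1.709)
```

```text
shift [0.1034 0.0015 0.0468] turn 0.0014 q6-> 1.43 force [ 0.7 -0.1 -3.8] t 23.15
```

step_arm --series '[0.03,0.001,0,0.001,0.06,0.0015,0,0.001,0.09,0.0015,0.01,0.001,0.1035,0.0015,0.03,0.001,0.1035,0.0015,0.047,0.001,0.1035,0.0015,0.047,0.001,0.1035,0.0015,0.047,0.001,0.1035,0.0015,0.047,0.001]'

```text
time: 24.15
tool_pos: [0.603, -0.1765, 0.106]
tcp_rot: [3.133, -0.219, 0.003]
wrist_force: [-0.0, -0.2, -4.2]
width: 0.538
grip_force: 115.1
```

Run:
```python
from fit import *
s,T=tool(); w=shot('wrist'); save(w,'w10.png',(200,180,370,345),3.6)
def px(x,y,z): return topix(w,(T@np.array([x,y,z,1]))[:3]).round(1)
print('hub edges',px(.0295,0,.0075),px(.0295,0,-.0245),px(-.0185,0,-.0245),s['grip_force'])
print('pilot tip expected', topix(w,[.608,-.1765,.076]))
rely(.6026,-.1753,.105,-1.709)
```

```text
hub edges [280.9 207.7] [280.6 229.5] [280.8 327.2] 115.09707033634186
pilot tip expected [279.83685558 235.99146309]
shift [-0.0007 -0.0012  0.0011] turn -0.0011 q6-> 1.43 force [ 0.9 -1.7 -3.5] t 24.2
```

View pics/w10.png

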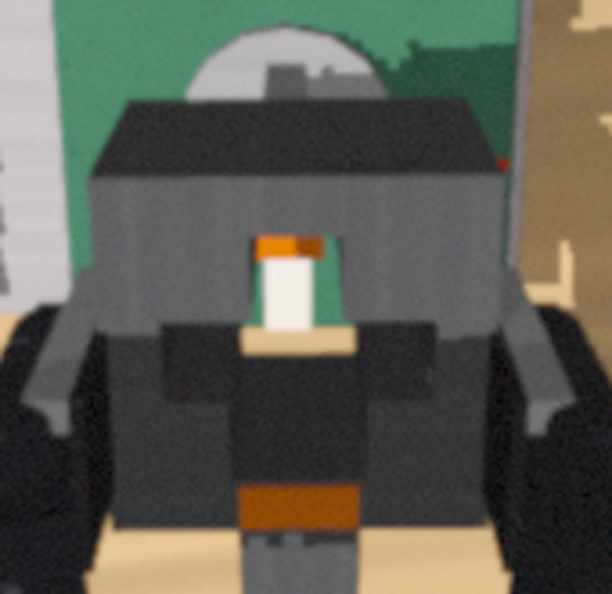

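The slot is at crop col 296 and the shaft's tooth and mark at 289, about 1.2 mm to the side, which agrees with the pose residual. I'll correct that and start down.

step_arm --series '[-0.0007,-0.0012,0,0,-0.0007,-0.0012,0.006,0,-0.0007,-0.0012,0.012,0,-0.0007,-0.0012,0.018,0,-0.0007,-0.0012,0.024,0,-0.0007,-0.0012,0.03,0,-0.0007,-0.0012,0.03,0]'

```text
time: 25.08
tool_pos: [0.6016, -0.1749, 0.0739]
tcp_rot: [-3.134, 0.219, 0.003]
wrist_force: [-0.6, -0.3, -3.1]
width: 0.534
grip_force: 115.1
```

step_arm --series '[0.0005,0,0.003,0,0.0005,0,0.006,0,0.0005,0,0.009,0,0.0005,0,0.012,0,0.0005,0,0.012,0]'

```text
time: 25.7
tool_pos: [0.6024, -0.175, 0.0623]
tcp_rot: [-3.134, 0.218, 0.001]
wrist_force: [-0.5, 0.4, -5.3]
width: 0.538
grip_force: 115.5
```

The hub is already 9 mm below the tooth tops with no added force, so the spline is engaged. Continuing.

step_arm --series '[0,0,0.004,0,0,0,0.008,0,0,0,0.012,0,0,0,0.015,0,0,0,0.017,0,0,0,0.018,0,0,0,0.0185,0,0,0,0.0185,0]'

```text
time: 26.7
tool_pos: [0.6028, -0.1752, 0.0445]
tcp_rot: [3.134, -0.218, 0.0]
wrist_force: [-0.7, 0.9, -3.9]
width: 0.536
grip_force: 115.5
```

step_arm --series '[0,0,0.001,0,0,0,0.002,0,0,0,0.0025,0,0,0,0.0025,0]'

```text
time: 27.2
tool_pos: [0.6029, -0.1752, 0.0435]
tcp_rot: [3.134, -0.219, 0.0]
wrist_force: [-4.6, 0.7, 5.4]
width: 0.535
grip_force: 116.4
```

Run:
```python
from fit import *
w=shot('wrist'); p=shot('top')
for n,q in (('w',w),('top',p)):
  for l,z in (('cassette1',.008),('lever',.036),('lever_knob',.086)):
    for d in viewer.spot_point(q,l): print(n,l,round(d['score'],2),toworld(q,d['point'],z).round(4))
th=-np.arange(1,11)*.128; print(np.c_[.0055*(1-np.cos(th)),-.0055*np.sin(th),th].round(4).tolist())
```

```text
w cassette1 0.61 [ 0.5936 -0.1737  0.008 ]
w lever 0.7 [ 0.6083 -0.1767  0.036 ]
top cassette1 0.92 [0.6481 0.1075 0.008 ]
top cassette1 0.89 [ 0.6268 -0.0268  0.008 ]
top cassette1 0.86 [ 0.4419 -0.0053  0.008 ]
top lever 0.89 [0.3153 0.3382 0.036 ]
top lever 0.66 [0.5461 0.3038 0.036 ]
top lever_knob 0.95 [0.6202 0.2249 0.086 ]
top lever_knob 0.85 [0.2173 0.3057 0.086 ]
[[0.0, 0.0007, -0.128], [0.0002, 0.0014, -0.256], [0.0004, 0.0021, -0.384], [0.0007, 0.0027, -0.512], [0.0011, 0.0033, -0.64], [0.0015, 0.0038, -0.768], [0.0021, 0.0043, -0.896], [0.0026, 0.0047, -1.024], [0.0033, 0.005, -1.152], [0.0039, 0.0053, -1.28]]
```

Cassettes are in gaps 1 and 3 and the lever is home at (0.608, −0.177). I'll swing it by turning the hub about the shaft, slightly unloading z first.

step_arm --series '[0,0.0007,-0.001,-0.128,0.0002,0.0014,-0.001,-0.256,0.0004,0.0021,-0.001,-0.384,0.0007,0.0027,-0.001,-0.512,0.0011,0.0033,-0.001,-0.64,0.0015,0.0038,-0.001,-0.768,0.0021,0.0043,-0.001,-0.896,0.0026,0.0047,-0.001,-1.024]'

```text
time: 28.6
tool_pos: [0.6048, -0.1802, 0.0435]
tcp_rot: [2.836, 1.351, 0.0]
wrist_force: [-0.5, 0.2, 1.1]
width: 0.541
grip_force: 115.7
```

Run:
```python
from fit import *
c=np.array([.608,-.1765]); yaw=-1.709+1.29; d=np.array([np.cos(yaw+np.pi/2),np.sin(yaw+np.pi/2)])
rely(*(c-.0055*d),.0435,yaw); print(tool()[0]['torque'])
```

```text
shift [-0.0004  0.0016  0.    ] turn -0.2628 q6-> 0.13 force [-0.5  0.2  1.1] t 28.6
[0.15363513 0.21635702 0.03661511]
```

step_arm --series '[0,0.0008,0,-0.13,0,0.0016,0,-0.26,0,0.0016,0,-0.26,0,0.0016,0,-0.26]'

```text
time: 29.1
tool_pos: [0.6066, -0.1813, 0.0435]
tcp_rot: [2.642, 1.698, 0.002]
wrist_force: [1.0, 0.7, 1.3]
width: 0.543
grip_force: 115.6
```

step_arm --series '[0,0,0,0,0,0,0,0,0,0,0,0,0,0,0,0,0,0,0,0,0,0,0,0]' --gripper 0.85

```text
time: 29.85
tool_pos: [0.6059, -0.1812, 0.0428]
tcp_rot: [2.641, 1.702, -0.0]
wrist_force: [0.6, 0.3, -1.0]
width: 0.852
grip_force: 0.0
```

step_arm --series '[0,0,-0.02,0,0,0,-0.05,0,0,0,-0.1,0,0,0,-0.15,0,0,0,-0.18,0,0,0,-0.18,0]'

```text
time: 30.6
tool_pos: [0.6084, -0.182, 0.2287]
tcp_rot: [2.635, 1.698, 0.009]
wrist_force: [-0.2, 0.0, -0.3]
width: 0.849
grip_force: 0.0
```

Run:
```python
from fit import *
s,T=tool(); print(s['time']); w=shot('wrist'); save(w,'w11.png')
for l,z in (('cassette1',.008),('lever',.036),('lever_knob',.086),('grey1',.008)):
    for d in viewer.spot_point(w,l): print(l,round(d['score'],2),np.round(d['point']),toworld(w,d['point'],z).round(4))
```

```text
30.6
cassette1 0.83 [ 82. 105.] [ 0.4415 -0.0108  0.008 ]
cassette1 0.6 [236.  49.] [ 0.6244 -0.0316  0.008 ]
lever 0.6 [280. 179.] [ 0.611 -0.174  0.036]
grey1 0.68 [228.  14.] [0.6318 0.0016 0.008 ]
grey1 0.62 [247.  80.] [ 0.6209 -0.064   0.008 ]
```

View pics/w11.png

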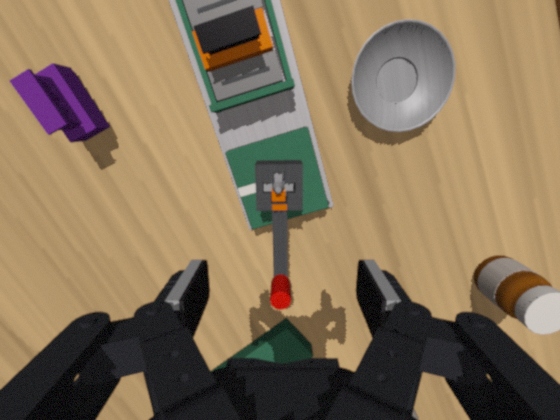

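The lever (hub at (279,187), knob at (281,291)) is down on the shaft, with its arm over the orange tooth at the locked stop. The gap 1 cassette is still in, and the gripper is clear. Handing in.

Run:
```python
from h import *
p=shot('top')
for d in viewer.spot_point(p,'cassette1'): print(round(d['score'],2),toworld(p,d['point'],.008).round(4))
print(job.finish_job())
```

```text
0.62 [ 0.6201 -0.0259  0.008 ]
0.54 [0.6517 0.1038 0.008 ]
the job is handed in; nothing more can be done
None
```

The job is handed in, though the tool returned no verdict: by my last camera views, both orange cassettes are seated in gaps 1 and 3 and the lever is home on the shaft at the locked stop, with the gripper clear.

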